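# Snap the check weight onto the leak-test lever

### The arm

A 6-joint arm with a two-finger parallel gripper is mounted at the origin on the work surface. World frame = base frame: x ahead of the robot, y to its left, z up, the work surface at z = 0. Lengths are in m, angles in rad, forces in N, time in s.
With the tool pointing down it reaches from about 0.35 to 0.975 m from the base axis. Payload 4.9 kg.
Tool frame: the origin (TCP) lies midway between the tips of the shut fingers; the grasp point (between the pads) lies manip.grip_depth behind it (manip.grip_depth is the distance from the TCP to the grasp point, in m); z points along the fingers, x is the direction in which the jaws open and shut, and the axes are right-handed (so a half turn about z gives the same grasp; the last joint's range is limited). The gripper opens to 85 mm and grips with 20 to 120 N. Pads are 22 mm wide; open, the fingers measure 114 mm over their backs; the gripper's body (76 mm by 85 mm) begins 54 mm behind the grasp point. The pads swing forward as they close: fully open they stand 13 mm farther back than shut.
Start: joints at [1.193, 0.053, 1.613, -0, 1.476, -0.119], TCP at [0.16, 0.604, 0.231] pointing down, gripper open.
Joint ranges: [-3.01, 3.01], [-1.01, 2.22], [0.06, 2.58], [-1.02, 4.17], [0.09, 2.62], [-3.14, 3.14]. Speed limits (rad/s): [2.57, 2.57, 3.14, 3.14, 3.14, 3.14].

### API

Orientations are given as a unit quaternion [w, x, y, z].
In Python, from plant import state, grab_frame, ticket, manip gives the robot as it stands.
- The arm moves only by the tool carry_out, never from a script. Its argument "moves" is a list that holds one entry, the list of rows, each a list of 7 numbers: the turn, a rotation vector about the tool's x, y, z each as a share of 5 degrees, from -1 to 1, then the shift along the tool's x, y, z each as a share of 0.04 m, from -1 to 1, then the gripper command: -1 is shut, 1 is fully open, values between are in proportion. A call has 1 to 8 rows; each row shifts and turns the commanded pose from where the row before left it, along the tool's axes as they then stand; what a row does not reach is not made up. A row lasts 1/12 s, in which the tool goes at most 41.7 mm and 7.16 degrees, less where a joint would pass 70% of its speed; a pose out of reach is approached as far as the arm can. A call with a number of a shift or a turn outside -1 to 1 is refused whole. A call with a gripper value outside its range is refused whole. The fingers move at their own pace and stop on an object; the grip force is fixed at half the most. Time passes only in rows, so rows that do not move let the fingers close. It gives the time, the measured TCP pose, the force and the opening at its end, in the units of the state.
- state(): the state, without advancing time (a new reading comes with each control period).
- grab_frame(name): name is "scene" or "top" or "wrist"; returns a dict with "frame" (480x640x3 uint8, red, green, blue), "z_map" (480x640 float32, m along the optical axis (not along the pixel's ray), 0 where there is no reading), "K" (3x3 intrinsics, pixels), "world_from_camera" (4x4, takes a point from camera to world coordinates); the wrist camera has in their place "hand_eye" (4x4, takes a point from camera to tool coordinates, whose origin is the TCP and whose axes are the tool frame's). Camera axes: x right, y down, z forward; pixel columns grow to the right and rows downward; lengths in m; the calibration is good to about 2 mm. A picture is of the moment at which its call begins: read the wrist's pose just before it.
- ticket.job_done(): hands the job in, once; it reports no verdict.
The state is a dict: "time": time; "joint_pos": joint angles; "joint_vel": joint speeds; "joint_efforts": joint torques, N m; "tool_pos": TCP position; "tool_rot": TCP orientation; "contact_force": force on the tool from outside, world axes, zero at the start; "ft_torque": the same for the moment, N m; "gripper_width": opening from 0.0 (shut) to 1.0 (fully open).
Only numpy, scipy, OpenCV 4.12 (cv2) and the standard library are available. Lean on these libraries where they do the work, as an engineer would, in place of code of your own. Each camera call takes 0.05 s, during which the arm holds its last target.

### The job

Load the leak-test lever: take the weight with the sprung snap hook and push its hook down onto the front bar of the lever's stirrup, firmly but without forcing it, until the gate flicks shut under the bar. Then let go, so that the weight hangs still from the bar by its hook and holds the lever down with its rubber pad on the valve. Leave the other weights and the rest of the bench where they are.

Things in the scene. Friction and masses are not known exactly. Their poses are not given: they have to be found in the camera images.
- weight: Weight with the sprung snap hook, plain steel, 0.55 to 0.66 kg, 122 mm tall, stands upright. Origin: centre of underside, z up. Disc 50 mm across, z 0 to 36 mm; above it the hook, 12 mm plate (thickness along y) in the x-z plane: spine on the -x side, nose on the +x side, crown z 110 to 122 mm. At the start +x points roughly away from the robot.
- grip (a point): Where to grip the hook: on the weight's axis at z 100 mm. The outsides of spine and nose are flat, upright and 44 mm apart (x -22 and +22 mm) from z 70 to 108 mm; the crown's corners are bevelled above that. Grip from above, fingers closing along the weight's x, tips no lower than z 80 mm so that they stay clear of the bar.
- gap (a point): Middle of the free gap below the nose, on the weight's axis at z 59.5 mm: 21 mm high (z 49 to 70 mm), open towards +x, closed by the spine at x = -13 mm. The bar goes in here sideways. The mouth above it, up to the gate, lies between the spine (x = -13 mm) and the nose's lip (x = +9 mm, z 70 to 76 mm).
- seat (a point): Where the bar's centre sits when it is fully home in the hook: on the weight's axis at z 106 mm, up against the crown's flat inner face (z 110 mm). Inside, spine and nose are 26 mm apart (x -13 to +13 mm).
- gate (a joint): Gate: dark steel tongue 22 mm long, hinged on the spine at x -11.5, z 78.5 mm of the weight, tip on the nose lip. 0 rad: shut across the mouth; grows as it swings up and in, to 1.45. Its spring takes 8 to 10 N of bar to start and up to 15 N half open with the bar at x +1 to +5 mm, far more nearer the hinge; then it eases, and flicks shut once the bar is at z about 95 to 103 mm.
- bar (a point): Middle of the front bar of the stirrup, the level loop of 8 mm round steel at the lever's free end, 0.22 m above the bench (sloping a little). The bar is straight for 58 mm along the point's y; the point's x points along the lever to its pivot, 200 mm away, so away from the robot. The opening behind the bar is 64 mm wide and 70 mm long: the hook's nose, and a finger beside it, go down into it.
- lever (a joint): The lever. 0 rad: up, held by a return spring; grows as the stirrup goes down, until the rubber pad on its screw spindle stands on the valve. The spindle is set by hand and not measured: that may be after 5 to 40 mm at the bar (0.03 to 0.20 rad), to be found by feel. The lever gives way to 2 to 3 N at the bar, so it goes down before the gate opens; the hung weight holds it down.
- test_valve: The valve body under test, 0.3 kg, loose in the station's nest under the pad: aluminium block 44 x 44 x 30 mm with brass ports and an upright tube, 73 mm tall. Origin: centre of its underside, 46 mm above the bench.
- station: Lever station, fixed: a wooden board 240 x 150 x 18 mm with a grey post 222 mm tall, a nest for the valve body, and the steel lever with its pad spindle 60 mm from the pivot. Origin at bench level; the board reaches from x -100 to +140 mm, the lever's pivot is at x +80, z 200 mm, the stirrup's front bar at x -120 mm; -x points roughly to the robot.
- open_weight: another weight: steel disc 50 mm across and 36 mm tall with a plain open wire hook and no gate, 100 mm tall in all; origin at the centre of its underside, z up
- eye_weight: another weight: steel disc 62 mm across and 42 mm tall with a closed eye on top, 87 mm tall in all; origin at the centre of its underside, z up
- valve_a: loose valve, aluminium block 44 x 44 x 30 mm with brass ports and a blue tap knob, 65 mm tall; origin at the centre of its underside
- valve_b: second valve like valve_a
- driver: screwdriver with a black handle, 190 mm long, lying along its x axis
- pliers: small pliers with red handles, 140 mm long, lying on the bench, jaws towards its +x
- calculator: black pocket calculator, 140 x 75 x 18 mm, lying on the bench
- carton: small cardboard carton, 100 x 70 x 45 mm, on the bench

How it is judged:
By the outcome, as a careful person would: the job done as asked, in the order asked, and still so for the second after the job is handed in, with the robot touching nothing.
It also fails if it takes over 58 s, if anything falls off the work surface, if the arm or the gripper's body presses on something with over 40 N, if the wrist force passes 120 N, or if a joint passes its speed limit or range.

## Working session

There is one attempt and no reset: what is moved stays moved. The work goes in short steps, Python scripts to look and compute and a tool call to move; the robot and the scene stay as the last step left them, time stands still between calls to the robot, and variables do not carry over. Pictures are saved under pics/ and viewed, and the job is handed in when it is done.

Besides the shell and the picture viewer there is one more tool, called as name([rows], argument=value, ...), one row to a line, values as JSON. carry_out: Moves the arm, as the interface text tells. Shift numbers are shares of 0.04 m and turn numbers shares of 5 degrees, none past 1 either way. Its arguments: {"type":"object","properties":{"moves":{"type":"array"}},"required":["moves"]}

```bash
mkdir -p pics; ls; cat > h.py <<'E'
import numpy as np, cv2
from plant import state, grab_frame, ticket, manip
from scipy.spatial.transform import Rotation as R
def rot(q): return R.from_quat([q[1],q[2],q[3],q[0]]).as_matrix()
def shot(n,f):
    s=state(); g=grab_frame(n)
    cv2.imwrite('pics/'+f+'.png',g['frame'][:,:,::-1])
    if 'hand_eye' in g:
        T=np.eye(4);T[:3,:3]=rot(s['tool_rot']);T[:3,3]=s['tool_pos'];T=T@np.array(g['hand_eye'])
    else: T=np.array(g['world_from_camera'])
    np.savez('pics/'+f+'.npz',frame=g['frame'],z=g['z_map'],K=g['K'],T=T)
    return g
def load(f): return np.load('pics/'+f+'.npz')
def pts(d):
    z=d['z'];K=d['K'];v,u=np.mgrid[:480,:640]
    P=np.stack([(u-K[0,2])/K[0,0]*z,(v-K[1,2])/K[1,1]*z,z],-1)
    P=P@d['T'][:3,:3].T+d['T'][:3,3]; P[z==0]=np.nan
    return P
E
python3 - <<'E'
from h import *
s=state();print(s,manip.grip_depth)
for n in ['scene','top','wrist']:
    shot(n,n+'0'); d=load(n+'0'); print(n,d['T'].round(3).tolist(),d['K'][0,0])
E
```

```text
pics
{'time': 0.0, 'joint_pos': array([ 1.19298187e+00,  5.33773185e-02,  1.61428266e+00,  1.48296948e-05,
        1.47602338e+00, -1.19023151e-01]), 'joint_vel': array([ 0.00169059,  0.00105875, -0.00037809, -0.00190069, -0.00211413,
       -0.00068143]), 'joint_efforts': array([ 2.37904431e-03, -3.93692636e+01, -3.70177031e+01,  1.93712174e-05,
        7.07997009e-03, -2.25653429e-05]), 'tool_pos': array([0.1597228 , 0.60360054, 0.23005712]), 'tool_rot': array([ 5.28399498e-04,  7.92436840e-01,  6.09953082e-01, -9.02001157e-04]), 'contact_force': array([ 0.38108216, -0.51748022,  0.06228666]), 'ft_torque': array([-0.03629071, -0.0139166 ,  0.01010136]), 'gripper_width': 1.0009305589992512} 0.0187
scene [[0.644, 0.531, -0.552, 1.134], [0.765, -0.445, 0.465, -0.466], [0.001, -0.721, -0.693, 0.902], [0.0, 0.0, 0.0, 1.0]] 504.9258777646719
top [[-0.007, -0.998, 0.066, 0.455], [-1.0, 0.006, -0.008, 0.055], [0.008, -0.066, -0.998, 1.704], [0.0, 0.0, 0.0, 1.0]] 550.656905336314
wrist [[0.257, 0.916, 0.309, 0.08], [0.967, -0.242, -0.084, 0.624], [-0.002, 0.32, -0.947, 0.374], [0.0, 0.0, 0.0, 1.0]] 432.0037726750372
```

View pics/scene0.png

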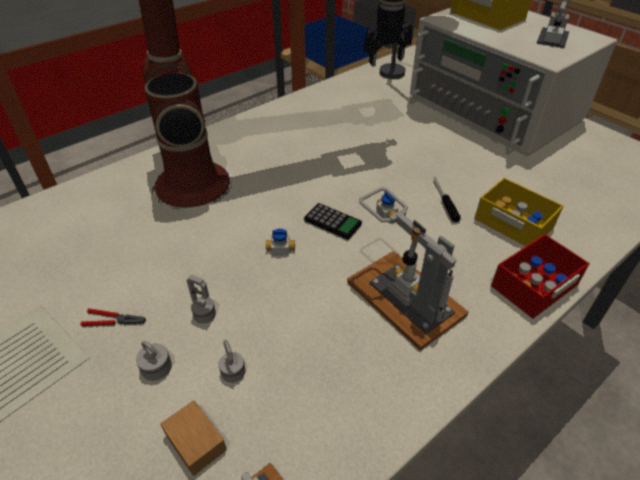

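View pics/top0.png

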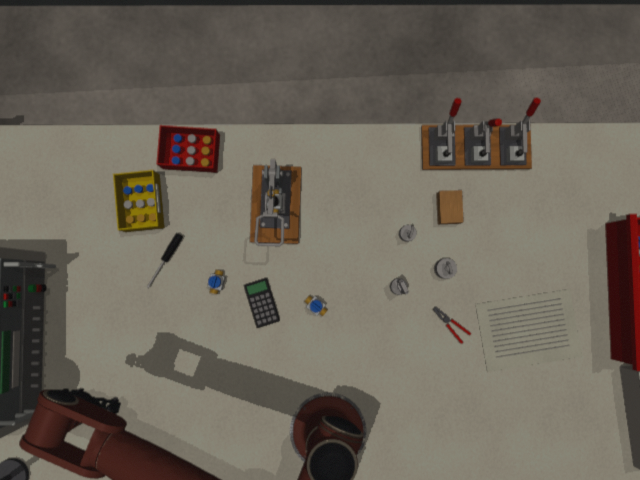

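View pics/wrist0.png

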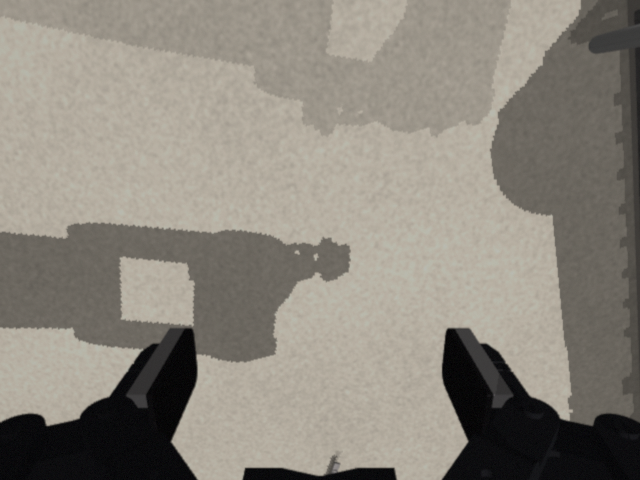

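The scene image shows the snap-hook weight at about (201,300), the eye weight at (152,358) and the open weight at (231,362). In the top view the same three are at (400,287), (445,268) and (407,233). The stirrup is at about (270,230) in the top view.

```bash
python3 - <<'E'
from h import *
a=load('top0');b=load('scene0')
def crop(d,x0,x1,y0,y1,s): return cv2.resize(d['frame'][y0:y1,x0:x1,::-1],None,fx=s,fy=s,interpolation=cv2.INTER_CUBIC)
cv2.imwrite('pics/c1.png',np.hstack([crop(a,370,420,260,310,8),crop(b,175,225,270,320,8)]))
cv2.imwrite('pics/c2.png',np.hstack([crop(a,230,310,150,270,5),crop(b,350,430,180,300,5)]))
P=pts(a)
def comp(x0,x1,y0,y1,z0,z1,P=P):
    q=P[y0:y1,x0:x1].reshape(-1,3);q=q[(q[:,2]>z0)&(q[:,2]<z1)];return q
for zr in [(.02,.045),(.06,.09),(.09,.14)]:
    q=comp(380,420,270,310,*zr);print(zr,len(q),q.mean(0) if len(q) else '',q.min(0),q.max(0)) if len(q) else 0
q=comp(250,290,210,250,.19,.26);print(len(q),q.round(3)[::6].tolist())
q=comp(240,310,150,250,.15,.26);c=q.mean(0);u,s,v=np.linalg.svd(q[:,:2]-c[:2]);print(c,v[0])
E
```

```text
(0.02, 0.045) 131 [ 0.43830014 -0.20775504  0.0352569 ] [ 0.41398229 -0.23813829  0.02130183] [ 0.46240047 -0.19111765  0.04491575]
(0.06, 0.09) 18 [ 0.43348178 -0.21372375  0.07839647] [ 0.41770037 -0.21994694  0.06052899] [ 0.45625121 -0.2025645   0.08973771]
(0.09, 0.14) 75 [ 0.43920282 -0.21443221  0.11701511] [ 0.41844378 -0.22950611  0.09268173] [ 0.45912377 -0.2016167   0.12881272]
345 [[0.648, 0.165, 0.222], [0.645, 0.163, 0.219], [0.643, 0.174, 0.219], [0.642, 0.157, 0.224], [0.641, 0.18, 0.211], [0.639, 0.163, 0.223], [0.639, 0.146, 0.221], [0.637, 0.176, 0.217], [0.637, 0.16, 0.22], [0.637, 0.144, 0.219], [0.635, 0.179, 0.218], [0.635, 0.163, 0.216], [0.634, 0.146, 0.22], [0.632, 0.193, 0.218], [0.632, 0.177, 0.214], [0.632, 0.16, 0.218], [0.631, 0.143, 0.225], [0.63, 0.199, 0.213], [0.63, 0.15, 0.205], [0.63, 0.131, 0.209], [0.626, 0.136, 0.218], [0.624, 0.196, 0.212], [0.621, 0.196, 0.214], [0.619, 0.196, 0.215], [0.616, 0.196, 0.213], [0.613, 0.196, 0.215], [0.61, 0.195, 0.22], [0.608, 0.196, 0.216], [0.605, 0.195, 0.218], [0.602, 0.195, 0.219], [0.6, 0.196, 0.214], [0.597, 0.195, 0.217], [0.594, 0.195, 0.22], [0.591, 0.195, 0.217], [0.588, 0.195, 0.219], [0.586, 0.195, 0.218], [0.583, 0.196, 0.216], [0.58, 0.195, 0.218], [0.577, 0.195, 0.223], [0.575, 0.198, 0.218], [0.573, 0.199, 0.211], [0.569, 0.197, 0.225], [0.566, 0.198, 0.221], [0.564, 0.198, 0.218], [0.561, 0.198, 0.22], [0.56, 0.125, 0.223], [0.558, 0.184, 0.227], [0.558, 0.168, 0.223], [0.558, 0.152, 0.226], [0.557, 0.135, 0.228], [0.556, 0.19, 0.222], [0.555, 0.173, 0.228], [0.555, 0.157, 0.225], [0.555, 0.141, 0.229], [0.553, 0.19, 0.221], [0.553, 0.174, 0.22], [0.552, 0.155, 0.223], [0.552, 0.138, 0.223]]
[0.67703947 0.15866625 0.21542739] [-0.99891025  0.04667246]
```

```bash
sleep 1; ls pics
```

```text
c1.png
c2.png
scene0.npz
scene0.png
top0.npz
top0.png
wrist0.npz
wrist0.png
```

View pics/c1.png

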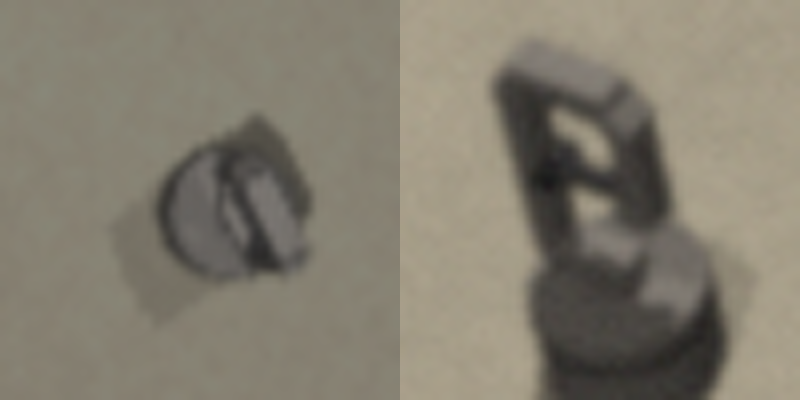

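View pics/c2.png

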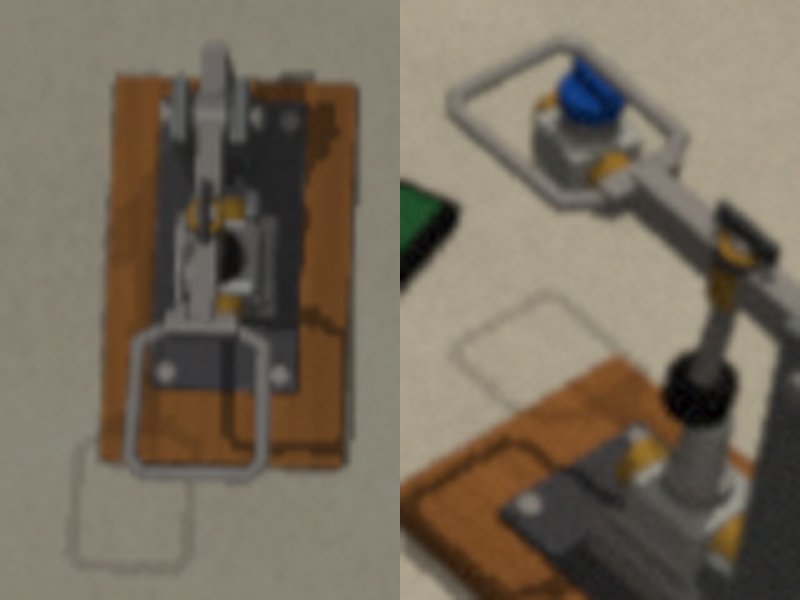

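```bash
python3 - <<'E'
from h import *
a=load('top0');P=pts(a)
q=P[265:312,378:425].reshape(-1,3);c=q[(q[:,2]>.108)&(q[:,2]<.135)]
m=c.mean(0);u,s,v=np.linalg.svd(c[:,:2]-m[:2],full_matrices=False)
t=(c[:,:2]-m[:2])@v.T;print('crown',len(c),m,v[0],np.degrees(np.arctan2(v[0,1],v[0,0])),t.min(0),t.max(0))
r=cv2.minAreaRect(c[:,:2].astype(np.float32)*1000);print(r)
b=P[205:255,245:295].reshape(-1,3);b=b[(b[:,2]>.205)&(b[:,2]<.24)&(b[:,0]<.565)&(b[:,1]>.128)&(b[:,1]<.192)]
print(len(b),b.mean(0),np.polyfit(b[:,1],b[:,0],1),b[:,2].std(),b[:,0].min(),b[:,0].max())
for n,lo,hi in (('L',.19,.21),('R',.11,.13)):
    b=P[205:255,245:295].reshape(-1,3);b=b[(b[:,2]>.205)&(b[:,2]<.24)&(b[:,0]<.62)&(b[:,0]>.575)&(b[:,1]>lo)&(b[:,1]<hi)]
    print(n,len(b),b.mean(0),np.polyfit(b[:,0],b[:,1],1),np.polyfit(b[:,0],b[:,2],1))
E
```

```text
crown 66 [ 0.43855613 -0.21512655  0.11933062] [-0.89783665 -0.44032868] -153.8751457509122 [-0.02174385 -0.00573596] [0.02183148 0.00599829]
((438.5466613769531, -215.2145538330078), (43.559326171875, 11.720206260681152), 26.422481536865234)
70 [0.55554891 0.15904829 0.22335545] [-0.01910363  0.55858731] 0.0026805074539581453 0.5520348722372826 0.5631664915179012
L 47 [0.59765685 0.19730661 0.21821463] [-0.06057496  0.23350966] [-0.15140164  0.30870086]
R 32 [0.59731679 0.12631673 0.21926191] [-0.00050265  0.12661697] [-0.06945868  0.26075074]
```

The top crop shows the crown bar running from lower right to upper left, about 44 x 12 mm. The scene crop shows the spine and the dark gate hinge at left, (545,180), and the nose at right. The stirrup's front bar lies at about row 473 of the left crop. The weight's yaw is about 26°, with its crown at (0.4386,-0.2151). The bar is near (0.555,0.163,0.2225). Next I'll turn the tool and go above the weight.

```bash
cat >> h.py <<'E'
def plan(p,yaw):
    "shift and turn (in row units) from the present pose to TCP p, tool down with tool x at yaw deg"
    s=state();Rn=rot(s['tool_rot']);y=np.radians(yaw);x=np.array([np.cos(y),np.sin(y),0]);z=np.array([0,0,-1.]);Rt=np.stack([x,np.cross(z,x),z],1)
    tv=np.degrees(R.from_matrix(Rn.T@Rt).as_rotvec())/5
    print('t',round(s['time'],2),'pos',np.round(s['tool_pos'],4),'yaw',round(np.degrees(np.arctan2(Rn[1,0],Rn[0,0])),2),'F',np.round(s['contact_force'],2),'w',round(s['gripper_width'],3))
    print('turn',tv.round(3),'shift now-axes',(Rn.T@(np.array(p)-s['tool_pos'])/.04).round(3),'shift target-axes',(Rt.T@(np.array(p)-s['tool_pos'])/.04).round(3))
E
python3 -c "
from h import *
plan([.42,.2,.25],26.2); plan([.4386,-.2151,.16],26.2)"
```

```text
t 0.15 pos [0.1598 0.6037 0.2303] yaw 75.17 F [-0.04 -1.21  0.07] w 1.0
turn [6.000e-03 1.900e-02 9.794e+00] shift now-axes [-8.092  8.872 -0.481] shift target-axes [ 1.381 11.928 -0.493]
t 0.15 pos [0.1598 0.6037 0.2303] yaw 75.17 F [-0.04 -1.21  0.07] w 1.0
turn [6.000e-03 1.900e-02 9.794e+00] shift now-axes [-18.002  11.978   1.785] shift target-axes [-2.783 21.445  1.757]
```

carry_out([
  [[0, 0, 0.98, 0, 0, 0, 1], [0, 0, 0.98, 0, 0, 0, 1], [0, 0, 0.98, 0, 0, 0, 1], [0, 0, 0.98, 0, 0, 0, 1], [0, 0, 0.98, 0, 0, 0, 1], [0, 0, 0.98, 0, 0, 0, 1], [0, 0, 0.98, 0, 0, 0, 1], [0, 0, 0.98, 0, 0, 0, 1]],
])

```text
time: 0.82
tool_pos: [0.1598, 0.6039, 0.2308]
tool_rot: [0.0, 0.952, 0.307, -0.0]
contact_force: [0.4, -1.4, 0.3]
gripper_width: 0.998
```

carry_out([
  [[0, 0, 0.98, 0, 0, 0, 1], [0, 0, 0.98, 0, 0, 0, 1], [0, 0, 0, 0.14, 0.9, -0.1, 1], [0, 0, 0, 0.14, 0.9, -0.1, 1], [0, 0, 0, 0.14, 0.9, -0.1, 1], [0, 0, 0, 0.14, 0.9, -0.1, 1], [0, 0, 0, 0.14, 0.9, -0.1, 1], [0, 0, 0, 0.14, 0.9, 0, 1]],
])

```text
time: 1.48
tool_pos: [0.2861, 0.4239, 0.252]
tool_rot: [-0.0, 0.974, 0.227, 0.001]
contact_force: [0.4, 0.9, 0.5]
gripper_width: 1.0
```

carry_out([
  [[0, 0, 0, 0.14, 0.9, 0, 1], [0, 0, 0, 0.14, 0.9, 0, 1], [0, 0, 0, 0.14, 0.9, 0, 1], [0, 0, 0, 0.14, 0.9, 0, 1], [0, 0, 0, 0.14, 0.9, 0, 1], [0, 0, 0, 0.14, 0.9, 0, 1], [0, 0, 0, 0.14, 0.9, 0, 1], [0, 0, 0, 0, 0, 0, 1]],
])

```text
time: 2.15
tool_pos: [0.4342, 0.2119, 0.251]
tool_rot: [0.001, 0.975, 0.223, 0.0]
contact_force: [0.1, 0.3, 0.4]
gripper_width: 0.999
```

```bash
python3 -c "
from h import *
plan([.4386,-.2151,.17],26.2);shot('wrist','w1')"
```

```text
t 2.15 pos [0.4342 0.2119 0.251 ] yaw 25.79 F [0.07 0.34 0.45] w 0.999
turn [ 0.028  0.002 -0.083] shift now-axes [-4.544  9.654  2.051] shift target-axes [-4.614  9.626  2.026]
```

carry_out([
  [[0, 0, 0, -0.4, 0.85, 0.15, 1], [0, 0, 0, -0.4, 0.85, 0.15, 1], [0, 0, 0, -0.4, 0.85, 0.15, 1], [0, 0, 0, -0.4, 0.85, 0.15, 1], [0, 0, 0, -0.4, 0.85, 0.15, 1], [0, 0, 0, -0.4, 0.85, 0.15, 1], [0, 0, 0, -0.4, 0.85, 0.15, 1], [0, 0, 0, -0.4, 0.85, 0.15, 1]],
])

```text
time: 2.87
tool_pos: [0.4365, -0.0848, 0.203]
tool_rot: [-0.0, 0.974, 0.227, 0.0]
contact_force: [0.8, -0.9, 0.3]
gripper_width: 0.998
```

carry_out([
  [[0, 0, -0.08, -0.4, 0.85, 0.15, 1], [0, 0, 0, -0.4, 0.85, 0.15, 1], [0, 0, 0, -0.4, 0.85, 0.15, 1], [0, 0, 0, -0.14, 0.3, 0.15, 1], [0, 0, 0, 0, 0, 0, 1], [0, 0, 0, 0, 0, 0, 1]],
])

```text
time: 3.37
tool_pos: [0.4395, -0.2092, 0.1786]
tool_rot: [-0.001, 0.973, 0.23, -0.0]
contact_force: [-0.3, 0.2, 0.1]
gripper_width: 1.002
```

```bash
python3 -c "
from h import *
plan([.4386,-.2151,.17],26.2);shot('wrist','w2')"
```

```text
t 3.37 pos [ 0.4395 -0.2092  0.1786] yaw 26.56 F [-0.26  0.24  0.09] w 1.002
turn [-0.026  0.003  0.072] shift now-axes [-0.085  0.122  0.214] shift target-axes [-0.084  0.122  0.214]
```

View pics/w2.png

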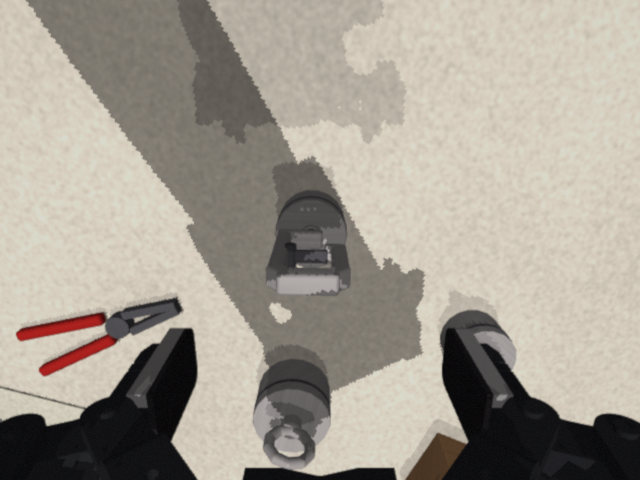

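The wrist view shows the crown at about (308,285), between the finger directions, with the eye weight at (291,400) and the open weight at (480,345). I'll measure the crown from this.

```bash
python3 - <<'E'
from h import *
P=pts(load('w2'))
q=P[255:305,250:370].reshape(-1,3);print(np.nanmax(q,0))
c=q[(q[:,2]>.115)&(q[:,2]<.14)]
m=np.median(c,0);r=cv2.minAreaRect(c[:,:2].astype(np.float32)*1000);print(len(c),c.mean(0),r,np.percentile(c[:,2],[2,50,98]))
for y0,y1,x0,x1,n in((360,470,250,340,'eye'),(305,370,440,520,'open')):
    q=P[y0:y1,x0:x1].reshape(-1,3);q=q[q[:,2]>.025]; print(n,np.nanmedian(q,0),np.nanmin(q,0),np.nanmax(q,0))
plan([r[0][0]/1e3,r[0][1]/1e3,.083],r[2])
E
```

```text
[ 0.51072223 -0.20449387  0.1251686 ]
1870 [ 0.43675037 -0.21763804  0.12148534] ((437.09130859375, -218.700927734375), (39.265254974365234, 12.57622241973877), 25.170875549316406) [0.11529439 0.12270549 0.12437297]
eye [ 0.48791164 -0.35698343  0.0435253 ] [ 0.42219971 -0.39448486  0.02507185] [ 0.52159638 -0.20409715  0.25370798]
open [ 0.47838329 -0.18404598  0.2010774 ] [ 0.47219591 -0.24694103  0.02505105] [ 0.62512794 -0.17801989  0.22055788]
t 3.42 pos [ 0.4397 -0.2088  0.179 ] yaw 26.63 F [-0.42  0.34 -0.24] w 0.999
turn [-0.015 -0.001  0.292] shift now-axes [-0.17   0.194  2.401] shift target-axes [-0.164  0.195  2.401]
```

carry_out([
  [[0, 0, 0.17, -0.13, 0.17, 0.4, 1], [0, 0, 0, 0, 0, 0.5, 1], [0, 0, 0, 0, 0, 0.5, 1], [0, 0, 0, 0, 0, 0.5, 1], [0, 0, 0, 0, 0, 0.3, 1], [0, 0, 0, 0, 0, 0.2, 1], [0, 0, 0, 0, 0, 0, 1], [0, 0, 0, 0, 0, 0, 1]],
])

```text
time: 4.08
tool_pos: [0.4384, -0.2182, 0.0838]
tool_rot: [0.0, 0.975, 0.223, 0.0]
contact_force: [0.5, -0.6, 0.1]
gripper_width: 1.001
```

```bash
python3 -c "
from h import *
plan([.4378,-.217,.083],25.8);shot('wrist','w3')"
```

```text
t 4.08 pos [ 0.4384 -0.2182  0.0838] yaw 25.78 F [ 0.5  -0.63  0.09] w 1.001
turn [ 0.004 -0.003 -0.004] shift now-axes [-0.001 -0.033  0.021] shift target-axes [-0.001 -0.033  0.021]
```

View pics/w3.png

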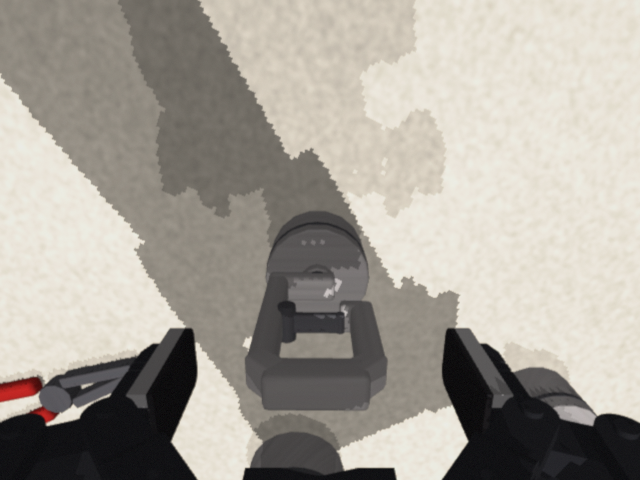

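The hook lies centred between the fingers. The spine and gate hinge are at left, (287,320), and the nose is at right, (365,350), so weight +x matches tool +x. I'll close the gripper.

carry_out([
  [[0, 0, 0, 0, 0, 0, -1], [0, 0, 0, 0, 0, 0, -1], [0, 0, 0, 0, 0, 0, -1], [0, 0, 0, 0, 0, 0, -1], [0, 0, 0, 0, 0, 0, -1], [0, 0, 0, 0, 0, 0, -1], [0, 0, 0, 0, 0, 0, -1], [0, 0, 0, 0, 0, 0, -1]],
])

```text
time: 4.8
tool_pos: [0.4383, -0.2192, 0.0843]
tool_rot: [0.001, 0.975, 0.223, 0.0]
contact_force: [-2.8, 0.5, 6.1]
gripper_width: 0.506
```

carry_out([
  [[0, 0, 0, 0, 0, -0.3, -1], [0, 0, 0, 0, 0, -0.6, -1], [0, 0, 0, 0, 0, -0.8, -1], [0, 0, 0, 0, 0, -0.8, -1], [0, 0, 0, 0, 0, -0.6, -1], [0, 0, 0, 0, 0, -0.3, -1], [0, 0, 0, 0, 0, 0, -1], [0, 0, 0, 0, 0, 0, -1]],
])

```text
time: 5.47
tool_pos: [0.4375, -0.2182, 0.2181]
tool_rot: [-0.001, 0.975, 0.223, -0.0]
contact_force: [-0.2, 0.7, -6.2]
gripper_width: 0.505
```

```bash
python3 -c "
from h import *
plan([.47,.162,.26],-1);shot('wrist','w4');print(state()['contact_force'])"
```

```text
t 5.47 pos [ 0.4375 -0.2182  0.2181] yaw 25.72 F [-0.24  0.69 -6.16] w 0.505
turn [-0.014  0.01   5.345] shift now-axes [ 4.857 -8.213 -1.038] shift target-axes [ 0.646 -9.519 -1.047]
[-0.15424657 -0.17113823 -6.19881103]
```

View pics/w4.png

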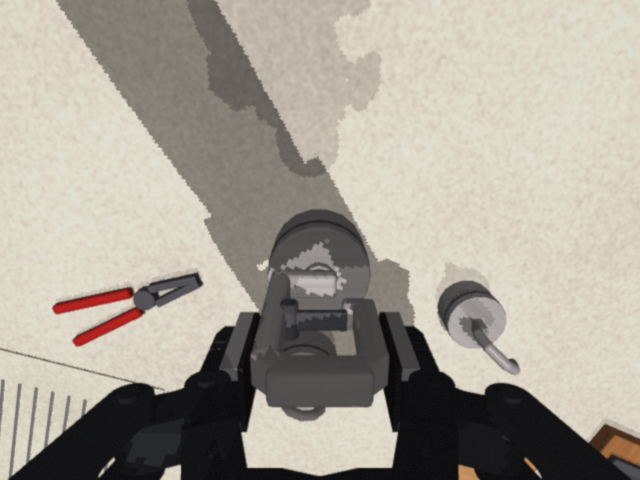

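The weight is held level at 6.2 N (about 0.63 kg), with the gate shut at (320,318). I'll measure the hook in the tool frame.

```bash
python3 - <<'E'
from h import *
d=load('w4');s=state();P=pts(d);Rt=rot(s['tool_rot']);Q=(P-s['tool_pos'])@Rt
np.set_printoptions(suppress=True,precision=4)
q=Q[355:400,262:385].reshape(-1,3);print(np.nanmedian(q,0),np.nanpercentile(q,[2,98],axis=0))
# disc top rear edge
q=Q[215:262,280:360].reshape(-1,3);print('disc',np.nanmedian(q,0),np.nanpercentile(q,[1,99],axis=0))
for r in (240,250,260,340,360,380,390,395): 
    print(r,[ (u,Q[r,u].round(3).tolist()) for u in (275,300,320,340,365)])
E
```

```text
[ 0.0011 -0.0045 -0.0388] [[-0.0169 -0.0065 -0.0411]
 [ 0.0202  0.1544  0.2136]]
disc [ 0.     -0.0171  0.0463] [[-0.0319 -0.0247  0.0444]
 [ 0.0332  0.0237  0.216 ]]
240 [(275, [-0.038, 0.037, 0.214]), (300, [-0.009, -0.019, 0.045]), (320, [0.0, -0.018, 0.046]), (340, [0.01, -0.018, 0.045]), (365, [0.04, 0.038, 0.215])]
250 [(275, [-0.021, -0.014, 0.046]), (300, [-0.009, -0.014, 0.046]), (320, [0.0, -0.014, 0.045]), (340, [0.01, -0.013, 0.046]), (365, [0.023, -0.01, 0.054])]
260 [(275, [-0.021, -0.008, 0.046]), (300, [-0.009, -0.009, 0.045]), (320, [0.0, -0.008, 0.046]), (340, [0.01, -0.008, 0.046]), (365, [0.022, -0.008, 0.046])]
340 [(275, [-0.014, -0.006, -0.021]), (300, [-0.017, 0.124, 0.192]), (320, [0.001, 0.128, 0.199]), (340, [0.02, 0.137, 0.214]), (365, [0.015, -0.006, -0.021])]
360 [(275, [-0.013, -0.006, -0.033]), (300, [-0.006, -0.006, -0.032]), (320, [0.0, -0.005, -0.032]), (340, [0.006, -0.006, -0.032]), (365, [0.014, -0.006, -0.033])]
380 [(275, [-0.013, -0.004, -0.04]), (300, [-0.006, -0.004, -0.04]), (320, [0.0, -0.005, -0.04]), (340, [0.006, -0.004, -0.04]), (365, [0.013, -0.004, -0.04])]
390 [(275, [-0.013, -0.001, -0.04]), (300, [-0.006, -0.002, -0.041]), (320, [0.0, -0.001, -0.04]), (340, [0.006, -0.001, -0.04]), (365, [0.013, -0.0, -0.039])]
395 [(275, [-0.013, 0.001, -0.04]), (300, [-0.006, 0.001, -0.04]), (320, [0.0, 0.001, -0.04]), (340, [0.006, 0.001, -0.04]), (365, [0.013, 0.0, -0.04])]
```

carry_out([
  [[0, 0, 0.5, 0, 0, -0.2, -1], [0, 0, 0.9, 0, 0, -0.3, -1], [0, 0, 0.9, 0, 0, -0.3, -1], [0, 0, 0.9, 0, 0, -0.25, -1], [0, 0, 0.9, 0, 0, 0, -1], [0, 0, 0.9, 0, 0, 0, -1], [0, 0, 0.35, 0, -0.3, 0, -1], [0, 0, 0, 0.05, -0.6, 0, -1]],
])

```text
time: 6.18
tool_pos: [0.4388, -0.1832, 0.2577]
tool_rot: [-0.001, 1.0, -0.011, -0.003]
contact_force: [-0.1, 0.5, -5.3]
gripper_width: 0.505
```

carry_out([
  [[0, 0, 0, 0.05, -0.8, 0, -1], [0, 0, 0, 0.05, -0.8, 0, -1], [0, 0, 0, 0.05, -0.8, 0, -1], [0, 0, 0, 0.05, -0.8, 0, -1], [0, 0, 0, 0.05, -0.8, 0, -1], [0, 0, 0, 0.05, -0.8, 0, -1], [0, 0, 0, 0.05, -0.8, 0, -1], [0, 0, 0, 0.05, -0.8, 0, -1]],
])

```text
time: 6.85
tool_pos: [0.4593, 0.0746, 0.2578]
tool_rot: [0.0, 1.0, -0.009, -0.003]
contact_force: [1.3, -0.9, -4.6]
gripper_width: 0.503
```

carry_out([
  [[0, 0, 0, 0.05, -0.8, 0, -1], [0, 0, 0, 0.05, -0.6, 0, -1], [0, 0, 0, 0.05, -0.5, 0, -1], [0, 0, 0, 0, -0.3, 0, -1], [0, 0, 0, 0, 0, 0, -1], [0, 0, 0, 0, 0, 0, -1]],
])

```text
time: 7.35
tool_pos: [0.4675, 0.1607, 0.2591]
tool_rot: [0.001, 1.0, -0.009, -0.002]
contact_force: [-0.4, 0.3, -5.3]
gripper_width: 0.507
```

```bash
python3 -c "
from h import *
plan([.47,.162,.245],-1);shot('wrist','w5')
shot('top','t5');shot('scene','s5')"
```

```text
t 7.35 pos [0.4675 0.1607 0.2591] yaw -0.97 F [-0.43  0.33 -5.27] w 0.507
turn [0.019 0.044 0.005] shift now-axes [ 0.063 -0.035  0.352] shift target-axes [ 0.062 -0.035  0.352]
```

View pics/w5.png

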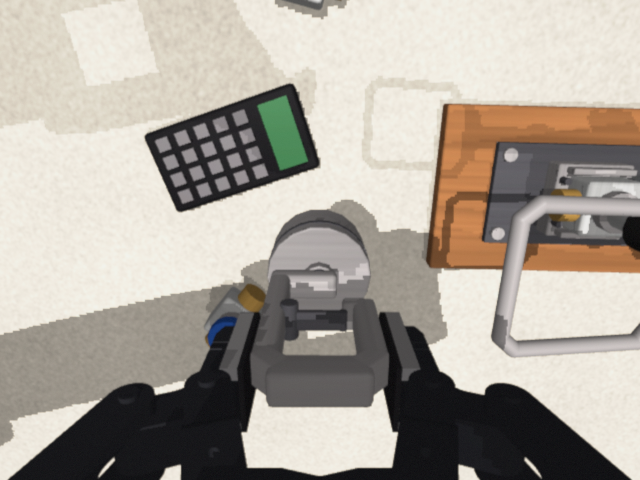

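The wrist view shows the stirrup's front bar as the edge from (517,210) to (503,335), with the side bars at about y=205 and y=348. I'll get its pose from the depth map.

```bash
python3 - <<'E'
from h import *
np.set_printoptions(suppress=True,precision=4)
d=load('w5');P=pts(d)
q=P[190:360,480:640].reshape(-1,3);q=q[(q[:,2]>.19)&(q[:,2]<.24)]
print(len(q),q.min(0),q.max(0))
def fitbar(q):
    # surface points of a round bar: centre by binning along y
    b=q[(q[:,0]<q[:,0].min()+.02)]
    out=[]
    for y in np.arange(.13,.195,.008):
        k=b[abs(b[:,1]-y)<.004]
        if len(k)>3: out.append([y,k[:,0].min(),k[:,0].max(),k[:,2].max(),np.median(k[:,2])]);
    return np.array(out)
o=fitbar(q);print(o)
L=P[190:225,545:640].reshape(-1,3);L=L[(L[:,2]>.19)&(L[:,2]<.24)]
Rr=P[335:360,525:640].reshape(-1,3);Rr=Rr[(Rr[:,2]>.19)&(Rr[:,2]<.24)]
for k in (L,Rr): print(len(k),k.min(0),k.max(0),'y(x)',np.polyfit(k[:,0],k[:,1],1),'z(x)',np.polyfit(k[:,0],k[:,2],1),np.median(k[:,1]))
E
```

```text
7032 [0.5488 0.1209 0.2109] [0.6259 0.2011 0.2274]
[[0.13   0.5488 0.5687 0.2264 0.2238]
 [0.138  0.5488 0.5572 0.2268 0.2244]
 [0.146  0.5494 0.5574 0.2264 0.2244]
 [0.154  0.5497 0.5579 0.2265 0.2244]
 [0.162  0.5501 0.5585 0.2266 0.2243]
 [0.17   0.5504 0.5584 0.2265 0.2244]
 [0.178  0.5506 0.5587 0.2274 0.2244]
 [0.186  0.5507 0.5598 0.2264 0.2243]
 [0.194  0.5511 0.5687 0.2265 0.2239]]
1744 [0.5631 0.1901 0.2157] [0.6086 0.2011 0.2254] y(x) [-0.0774  0.2415] z(x) [-0.105   0.2828] 0.1963883670704487
1913 [0.5643 0.1209 0.213 ] [0.6246 0.1298 0.2251] y(x) [-0.0113  0.1332] z(x) [-0.1001  0.2792] 0.12694828111998824
```

carry_out([
  [[0.02, 0.04, 0.13, 0, 0, 0.15, -1], [0, 0, 0.13, 0, 0, 0.2, -1], [0, 0, 0, 0, 0, 0, -1], [0, 0, 0, 0, 0, 0, -1], [0, 0, 0, 0, 0, 0, -1]],
])

```text
time: 7.92
tool_pos: [0.4683, 0.1606, 0.247]
tool_rot: [-0.001, 1.0, -0.021, 0.002]
contact_force: [-0.1, -0.8, -5.4]
gripper_width: 0.507
```

```bash
python3 -c "
from h import *
plan([.5513,.1626,.245],-2.3)"
```

```text
t 7.92 pos [0.4683 0.1606 0.247 ] yaw -2.35 F [-0.07 -0.8  -5.42] w 0.507
turn [-0.019 -0.035 -0.01 ] shift now-axes [ 2.07  -0.134  0.057] shift target-axes [ 2.07  -0.132  0.051]
```

carry_out([
  [[-0.02, -0.03, 0, 0.3, -0.05, 0.05, -1], [0, 0, 0, 0.4, -0.05, 0, -1], [0, 0, 0, 0.3, -0.04, 0, -1], [0, 0, 0, 0, 0, 0, -1], [0, 0, 0, 0, 0, 0, -1]],
])

```text
time: 8.33
tool_pos: [0.5089, 0.1648, 0.2455]
tool_rot: [0.0, 1.0, -0.02, 0.0]
contact_force: [-0.3, 0.1, -6.4]
gripper_width: 0.503
```

```bash
python3 - <<'E'
from h import *
np.set_printoptions(suppress=True,precision=4)
plan([.5513,.1626,.245],-2.3);shot('wrist','w6')
d=load('w6');P=pts(d);s=state();Q=(P-s['tool_pos'])@rot(s['tool_rot'])
m=(P[...,2]>.2)&(P[...,2]<.24)&(P[...,0]>.535)&(P[...,0]<.565)&(P[...,1]>.135)&(P[...,1]<.19)
q=P[m];print(len(q))
for y in np.arange(.14,.19,.008):
    k=q[abs(q[:,1]-y)<.004]
    if len(k)>5: print(round(y,3),k[:,0].min(),k[:,0].max(),np.percentile(k[:,2],[5,50,98]))
k=Q[m];print('tool',np.percentile(k,[2,50,98],axis=0))
E
```

```text
t 8.33 pos [0.5089 0.1648 0.2455] yaw -2.34 F [-0.28  0.07 -6.4 ] w 0.503
turn [-0.    -0.004 -0.008] shift now-axes [1.062 0.012 0.014] shift target-axes [1.062 0.012 0.014]
1830
0.14 0.5548784486877155 0.5574705731749242 [0.2226 0.2242 0.2256]
0.148 0.5499720862324958 0.5576789512278283 [0.2227 0.2245 0.2261]
0.156 0.5498832675576046 0.5580702261556443 [0.2219 0.2244 0.226 ]
0.164 0.5503859942563305 0.5586817013108899 [0.2216 0.2245 0.226 ]
0.172 0.5506461917670933 0.5586706348729328 [0.2219 0.2245 0.226 ]
0.18 0.5509557278468935 0.5590163141480503 [0.2222 0.2245 0.226 ]
0.188 0.5513010720212889 0.5602918571250459 [0.222  0.2244 0.2262]
tool [[ 0.0421 -0.0263  0.0194]
 [ 0.0453 -0.0068  0.021 ]
 [ 0.0496  0.0176  0.0243]]
```

View pics/w6.png

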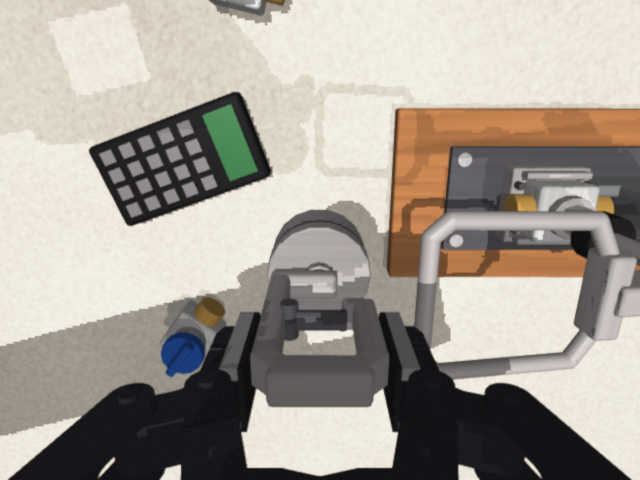

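The bar lies 45.5 mm ahead in tool x, at hook height about 59.5 mm, so I'm advancing 42.5 mm to bring it to weight x of +3 mm.

carry_out([
  [[0, 0, 0, 0.2, 0, 0, -1], [0, 0, 0, 0.25, 0, 0, -1], [0, 0, 0, 0.25, 0, 0, -1], [0, 0, 0, 0.2, 0, 0, -1], [0, 0, 0, 0.16, 0.01, 0.01, -1], [0, 0, 0, 0, 0, 0, -1], [0, 0, 0, 0, 0, 0, -1]],
])

```text
time: 8.97
tool_pos: [0.5512, 0.1626, 0.2447]
tool_rot: [0.0, 1.0, -0.02, -0.0]
contact_force: [-0.6, -0.3, -6.0]
gripper_width: 0.503
```

```bash
python3 - <<'E'
from h import *
np.set_printoptions(suppress=True,precision=4)
plan([.5513,.1626,.245],-2.3);shot('wrist','w7');shot('scene','s7')
d=load('s7');cv2.imwrite('pics/s7c.png',cv2.resize(d['frame'][150:330,310:470,::-1],None,fx=3.3,fy=3.3,interpolation=cv2.INTER_CUBIC))
E
```

```text
t 8.97 pos [0.5512 0.1626 0.2447] yaw -2.35 F [-0.63 -0.29 -5.97] w 0.503
turn [ 0.001  0.002 -0.009] shift now-axes [ 0.002 -0.    -0.008] shift target-axes [ 0.002 -0.    -0.008]
```

View pics/w7.png

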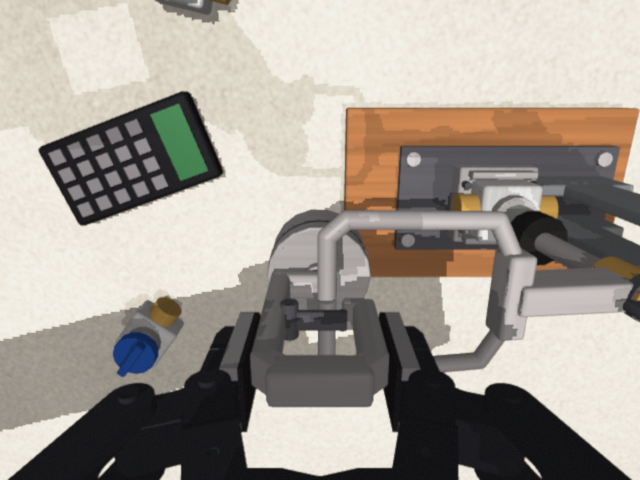

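View pics/s7c.png

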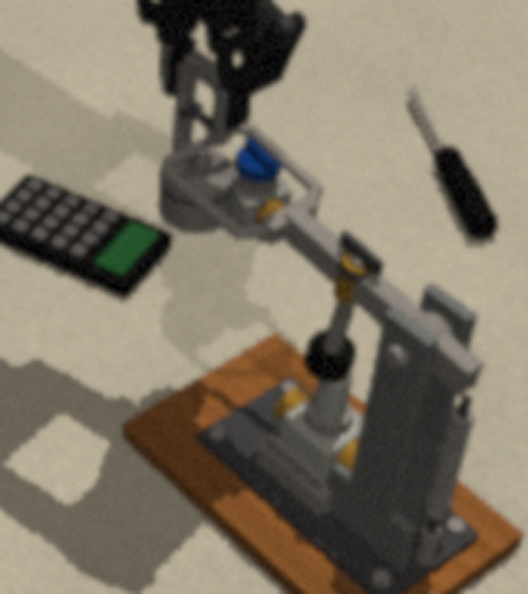

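The bar lies in the gap, crossing the mouth at (327,270) to (327,345) between spine and nose, and behind the gate at (320,318). I'll check x quickly, then push down.

```bash
python3 - <<'E'
from h import *
np.set_printoptions(suppress=True,precision=4)
P=pts(load('w7'));s=state();Q=(P-s['tool_pos'])@rot(s['tool_rot'])
for r in (245,255,265): 
    k=Q[r,310:350];k=k[(k[:,2]>.01)&(k[:,2]<.035)];print(r,k[:,0].min(),k[:,0].max(),k.mean(0),k[:,2].min())
E
```

```text
245 6.742868346085472e-05 0.00737551473401249 [ 0.0037 -0.0256  0.0205] 0.01875475021803782
255 5.744900898180321e-05 0.007402491751592767 [ 0.0037 -0.0215  0.0202] 0.018253361502733552
265 5.169661677894577e-05 0.00745202140991415 [ 0.0037 -0.0171  0.0202] 0.01886593958700485
```

carry_out([
  [[0, 0, 0, 0, 0, 0.05, -1], [0, 0, 0, 0, 0, 0.1, -1], [0, 0, 0, 0, 0, 0.1, -1], [0, 0, 0, 0, 0, 0.05, -1], [0, 0, 0, 0, 0, 0, -1], [0, 0, 0, 0, 0, 0, -1]],
])

```text
time: 9.57
tool_pos: [0.5507, 0.1627, 0.2326]
tool_rot: [0.0, 1.0, -0.02, 0.0]
contact_force: [0.5, 0.2, -5.8]
gripper_width: 0.506
```

carry_out([
  [[0, 0, 0, 0, 0, 0.05, -1], [0, 0, 0, 0, 0, 0.05, -1], [0, 0, 0, 0, 0, 0.05, -1], [0, 0, 0, 0, 0, 0.05, -1], [0, 0, 0, 0, 0, 0, -1], [0, 0, 0, 0, 0, 0, -1]],
])

```text
time: 10.07
tool_pos: [0.5511, 0.1628, 0.2263]
tool_rot: [-0.0, 1.0, -0.02, 0.001]
contact_force: [-4.8, -0.9, 1.8]
gripper_width: 0.502
```

```bash
python3 - <<'E'
from h import *
np.set_printoptions(suppress=True,precision=4)
print(state()['contact_force'],state()['tool_pos'])
shot('wrist','w8');P=pts(load('w8'));s=state();Q=(P-s['tool_pos'])@rot(s['tool_rot'])
for r in (225,235,245,255,265): 
    k=Q[r,310:350];k=k[(k[:,2]>-.02)&(k[:,2]<.035)];print(r,k[:,0].min(),k[:,0].max(),k.mean(0),k[:,2].min())
E
```

```text
[-4.8467 -0.9423  1.7559] [0.5511 0.1628 0.2263]
225 0.0074338485274576625 0.011000131459430223 [ 0.0092 -0.0375  0.0085] 0.007438002465500886
235 0.003037687136105255 0.01101611734754216 [ 0.007  -0.0339  0.0075] 0.005319043736740973
245 -0.0003326715285849296 0.010521810604708757 [ 0.005  -0.0303  0.0067] 0.005109223431479083
255 -0.0007237709552312891 0.00681212015518268 [ 0.003  -0.0265  0.0064] 0.004866321359992809
265 -0.0007280666526376239 0.006829284549997655 [ 0.003  -0.0224  0.0068] 0.005117356899491603
```

View pics/w8.png

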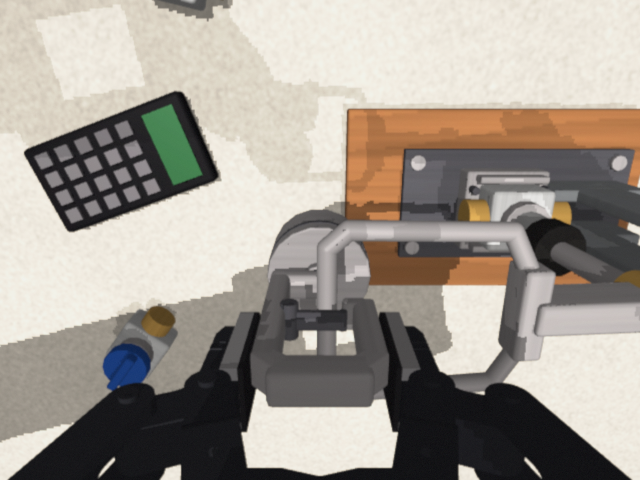

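Contact has started: the bar is at hook z of about 73 mm, against the gate, with about 7.6 N up. I'll carry on in small steps.

carry_out([
  [[0, 0, 0, 0, 0, 0.04, -1], [0, 0, 0, 0, 0, 0.04, -1], [0, 0, 0, 0, 0, 0, -1], [0, 0, 0, 0, 0, 0, -1]],
])

```text
time: 10.45
tool_pos: [0.5511, 0.1628, 0.2228]
tool_rot: [-0.0, 1.0, -0.02, 0.001]
contact_force: [-5.0, -0.2, 3.7]
gripper_width: 0.504
```

carry_out([
  [[0, 0, 0, 0, 0, 0.04, -1], [0, 0, 0, 0, 0, 0.04, -1], [0, 0, 0, 0, 0, 0, -1], [0, 0, 0, 0, 0, 0, -1]],
])

```text
time: 10.78
tool_pos: [0.5516, 0.1628, 0.2197]
tool_rot: [-0.0, 1.0, -0.02, 0.001]
contact_force: [-3.1, 0.5, 4.7]
gripper_width: 0.503
```

```bash
cat >> h.py <<'E'
def barz(f):
    shot('wrist',f);P=pts(load(f));s=state();Q=(P-s['tool_pos'])@rot(s['tool_rot'])
    m=(abs(Q[...,0]-.004)<.016)&(Q[...,1]<-.014)&(Q[...,1]>-.026)&(Q[...,2]>-.036)&(Q[...,2]<.03)
    m[:200]=0
    k=Q[m]; zt=np.percentile(k[:,2],3) if len(k) else np.nan
    c=k[k[:,2]<zt+.003]
    print(len(k),'bar top tool z',zt.round(4),'x range',np.percentile(k[:,0],[1,99]).round(4),'centre on weight z mm',round(82-1000*(zt+.004),1),'world bar z',round(s['tool_pos'][2]-zt-.004,4),'F',s['contact_force'].round(1),'t',s['time'])
E
python3 -c "
from h import *
barz('w9')"
```

```text
663 bar top tool z -0.0014 x range [-0.0014  0.0063] centre on weight z mm 79.4 world bar z 0.217 F [-3.2  0.   5.4] t 10.8333
```

View pics/w9.png

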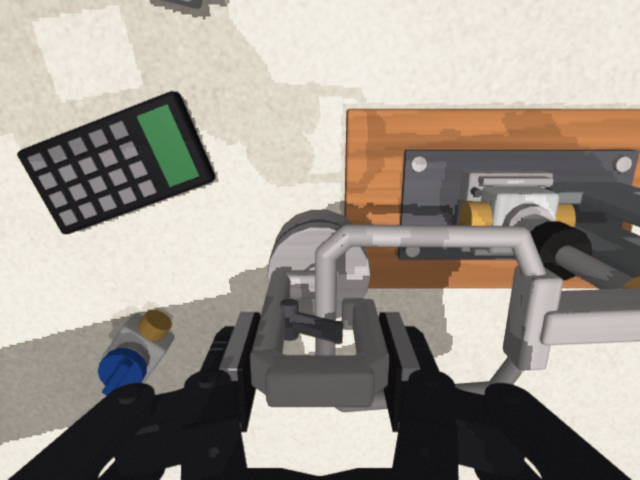

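The gate is opening, with its tip lifted at (335,335). The lever stands on the pad after about 5 mm and the push is about 11 N. I'm continuing, shifted slightly to keep the bar near +3 mm.

carry_out([
  [[0, 0, 0, -0.02, 0, 0.05, -1], [0, 0, 0, 0, 0, 0.05, -1], [0, 0, 0, 0, 0, 0, -1], [0, 0, 0, 0, 0, 0, -1]],
])

```text
time: 11.17
tool_pos: [0.5519, 0.1629, 0.2166]
tool_rot: [-0.0, 1.0, -0.02, 0.003]
contact_force: [-0.9, 0.9, 6.5]
gripper_width: 0.502
```

carry_out([
  [[0, 0, 0, 0, 0, 0.05, -1], [0, 0, 0, 0, 0, 0.05, -1], [0, 0, 0, 0, 0, 0, -1], [0, 0, 0, 0, 0, 0, -1]],
])

```text
time: 11.5
tool_pos: [0.5511, 0.1629, 0.2117]
tool_rot: [-0.0, 1.0, -0.02, 0.002]
contact_force: [-3.1, 0.0, 4.8]
gripper_width: 0.498
```

```bash
python3 -c "
from h import *
barz('w10')"
```

```text
704 bar top tool z -0.0091 x range [-0.0007  0.0069] centre on weight z mm 87.1 world bar z 0.2168 F [-3.5  0.2  5.7] t 11.55
```

View pics/w10.png

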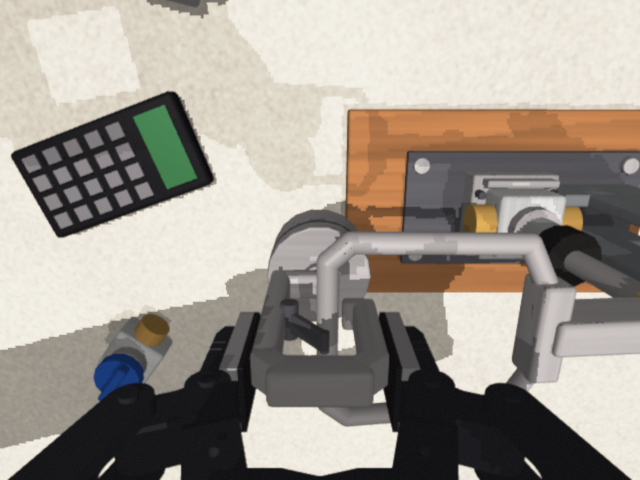

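The bar is at hook z 87 mm, the gate is over half open and the push is easing. I'm going on.

carry_out([
  [[0, 0, 0, 0, 0, 0.05, -1], [0, 0, 0, 0, 0, 0.05, -1], [0, 0, 0, 0, 0, 0, -1], [0, 0, 0, 0, 0, 0, -1]],
])

```text
time: 11.88
tool_pos: [0.5499, 0.1628, 0.2062]
tool_rot: [-0.0, 1.0, -0.02, -0.0]
contact_force: [-4.1, 0.8, 1.5]
gripper_width: 0.504
```

carry_out([
  [[0, 0, 0, 0, 0, 0.05, -1], [0, 0, 0, 0, 0, 0.05, -1], [0, 0, 0, 0, 0, 0, -1], [0, 0, 0, 0, 0, 0, -1]],
])

```text
time: 12.22
tool_pos: [0.5496, 0.1624, 0.2003]
tool_rot: [0.0, 1.0, -0.02, -0.001]
contact_force: [-0.3, 0.3, -5.6]
gripper_width: 0.504
```

```bash
python3 -c "
from h import *
barz('w11')"
```

```text
890 bar top tool z -0.025 x range [0.0008 0.0085] centre on weight z mm 103.0 world bar z 0.2218 F [-0.9  0.3 -5.8] t 12.2667
```

View pics/w11.png

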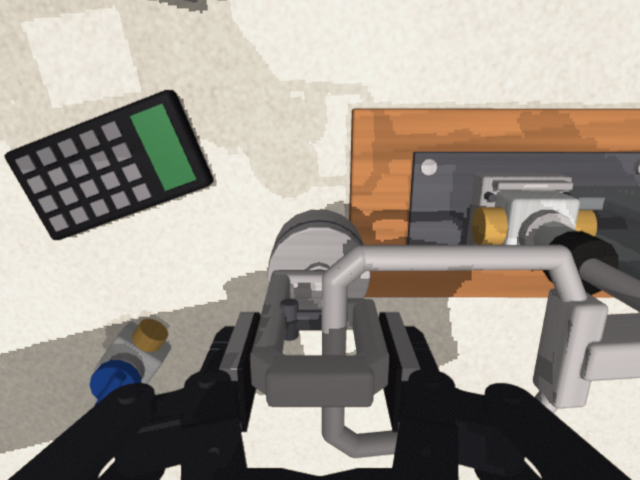

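The gate has flicked shut under the bar. It lies flat again at (310,318), and the bar is at hook z 103 mm, x +4.7 mm. The lever sprang back up to the hook. I'll centre the weight on the bar and lower it to the pad.

carry_out([
  [[0, 0, 0, 0.06, 0, 0, -1], [0, 0, 0, 0.06, 0, 0, -1], [0, 0, 0, 0, 0, 0.05, -1], [0, 0, 0, 0, 0, 0.05, -1], [0, 0, 0, 0, 0, 0, -1], [0, 0, 0, 0, 0, 0, -1]],
])

```text
time: 12.77
tool_pos: [0.555, 0.1625, 0.1985]
tool_rot: [0.0, 1.0, -0.02, 0.0]
contact_force: [-0.2, -0.3, -5.4]
gripper_width: 0.501
```

```bash
python3 -c "
from h import *
barz('w12')"
```

```text
911 bar top tool z -0.0274 x range [-0.0043  0.0035] centre on weight z mm 105.4 world bar z 0.2219 F [-0.  -0.  -6.3] t 12.8167
```

carry_out([
  [[0, 0, 0, 0, 0, 0.04, -1], [0, 0, 0, 0, 0, 0.04, -1], [0, 0, 0, 0, 0, 0.03, -1], [0, 0, 0, 0, 0, 0, -1], [0, 0, 0, 0, 0, 0, -1], [0, 0, 0, 0, 0, 0, -1]],
])

```text
time: 13.32
tool_pos: [0.555, 0.1626, 0.1945]
tool_rot: [-0.0, 1.0, -0.02, 0.0]
contact_force: [-1.5, -0.1, -2.7]
gripper_width: 0.503
```

```bash
python3 -c "
from h import *
barz('w13')"
```

```text
896 bar top tool z -0.0278 x range [-0.0046  0.0031] centre on weight z mm 105.8 world bar z 0.2182 F [-1.3 -0.1 -2.3] t 13.3667
```

carry_out([
  [[0, 0, 0, -0.02, 0, 0.04, -1], [0, 0, 0, 0, 0, 0, -1], [0, 0, 0, 0, 0, 0, -1], [0, 0, 0, 0, 0, 0, -1]],
])

```text
time: 13.7
tool_pos: [0.555, 0.1626, 0.1935]
tool_rot: [-0.0, 1.0, -0.02, 0.001]
contact_force: [-0.3, 0.9, 0.5]
gripper_width: 0.504
```

```bash
python3 -c "
from h import *
barz('w14')"
```

```text
913 bar top tool z -0.0279 x range [-0.0046  0.0031] centre on weight z mm 105.9 world bar z 0.2174 F [-0.2 -0.5  0.9] t 13.75
```

View pics/w14.png

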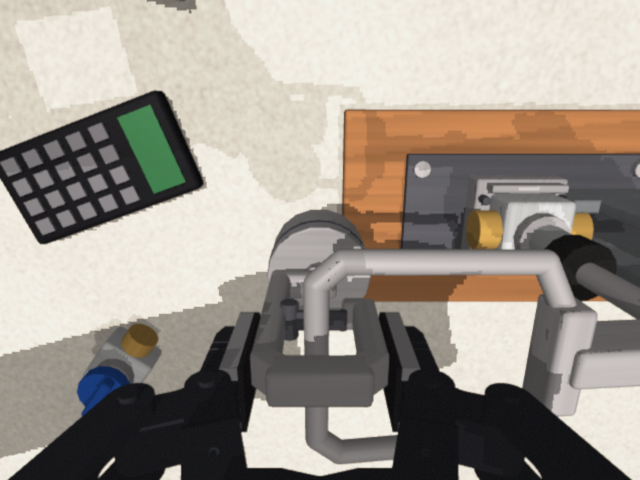

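The lever carries the whole weight (net about +0.9 N on the wrist), with the bar at z 105.9 mm on the axis. I'll release in stages.

carry_out([
  [[0, 0, 0, 0, 0, 0, 0.03], [0, 0, 0, 0, 0, 0, 0.06], [0, 0, 0, 0, 0, 0, 0.1], [0, 0, 0, 0, 0, 0, 0.2], [0, 0, 0, 0, 0, 0, 0.3], [0, 0, 0, 0, 0, 0, 0.4], [0, 0, 0, 0, 0, 0, 0.4], [0, 0, 0, 0, 0, 0, 0.4]],
])

```text
time: 14.42
tool_pos: [0.5542, 0.1626, 0.1925]
tool_rot: [-0.0, 1.0, -0.02, 0.0]
contact_force: [-0.6, -0.2, 0.5]
gripper_width: 0.701
```

```bash
python3 -c "
from h import *
barz('w15')"
```

```text
925 bar top tool z -0.029 x range [-0.004   0.0037] centre on weight z mm 107.0 world bar z 0.2176 F [-0.1  0.4 -0.5] t 14.4667
```

View pics/w15.png

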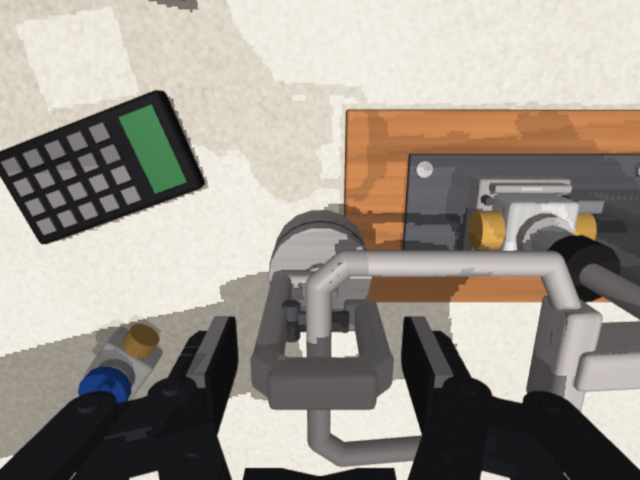

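The fingers are clear on both sides, at (235,345) and (405,345), and the weight hangs on the bar with the gate shut. I'm retracting straight up.

carry_out([
  [[0, 0, 0, 0, 0, -0.15, 0.4], [0, 0, 0, 0, 0, -0.3, 0.4], [0, 0, 0, 0, 0, -0.4, 0.4], [0, 0, 0, 0, 0, -0.5, 0.4], [0, 0, 0, 0, 0, -0.6, 0.4], [0, 0, 0, 0, 0, -0.6, 0.4], [0, 0, 0, 0, 0, -0.5, 0.4], [0, 0, 0, 0, 0, -0.2, 0.4]],
])

```text
time: 15.13
tool_pos: [0.5555, 0.1628, 0.3283]
tool_rot: [-0.001, 1.0, -0.02, 0.004]
contact_force: [-0.3, -0.2, 0.1]
gripper_width: 0.698
```

carry_out([
  [[0, 0, 0, -0.4, 0, 0, 0.4], [0, 0, 0, -0.6, 0, 0, 0.4], [0, 0, 0, -0.4, 0, 0, 0.4], [0, 0, 0, 0, 0, 0, 0.4], [0, 0, 0, 0, 0, 0, 0.4], [0, 0, 0, 0, 0, 0, 0.4], [0, 0, 0, 0, 0, 0, 0.4], [0, 0, 0, 0, 0, 0, 0.4]],
])

```text
time: 15.8
tool_pos: [0.4987, 0.1647, 0.3223]
tool_rot: [0.0, 1.0, -0.02, 0.0]
contact_force: [0.4, 0.2, -0.6]
gripper_width: 0.703
```

```bash
python3 - <<'E'
from h import *
print(state()['contact_force'],state()['time'])
shot('wrist','w16');shot('scene','s16');shot('top','t16')
a=load('s16')['frame'][150:330,300:470,::-1];cv2.imwrite('pics/s16c.png',cv2.resize(a,None,fx=3.3,fy=3.3,interpolation=cv2.INTER_CUBIC))
E
```

```text
[ 0.35396002  0.21343884 -0.58178525] 15.8
```

View pics/w16.png

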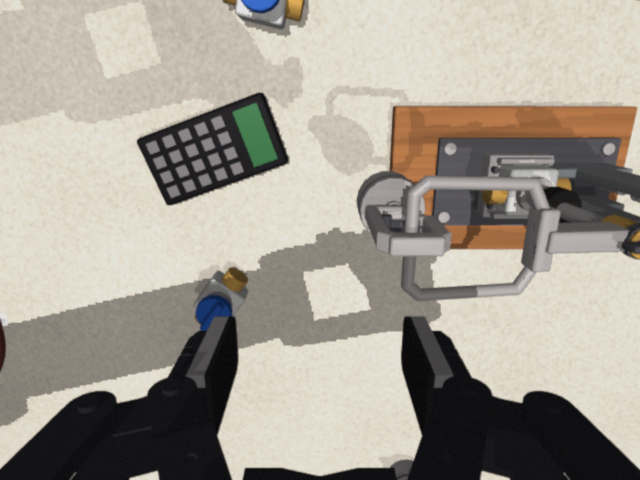

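View pics/s16c.png

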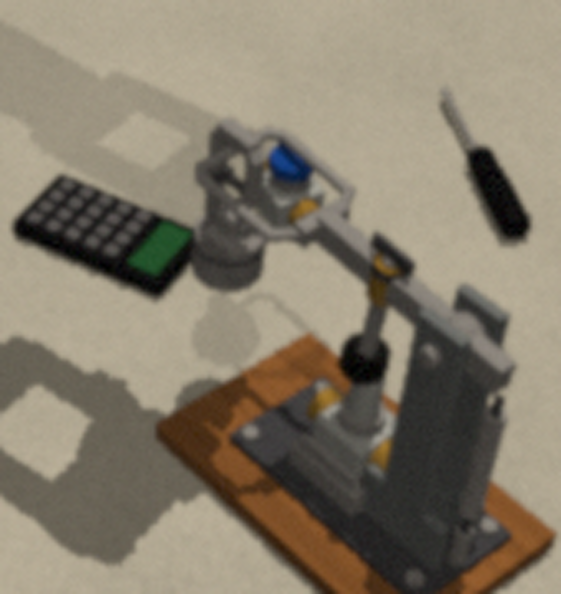

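View pics/t16.png

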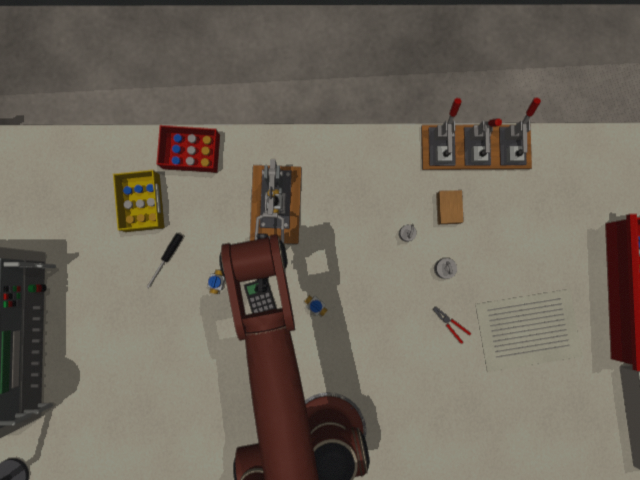

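The weight hangs upright from the bar at (415,240) in the wrist view, with the pad on the valve tube at (365,360) in the scene crop. The other weights, valves and tools are where they were. I'll wait about a second to check that it hangs still.

carry_out([
  [[0, 0, 0, 0, 0, 0, 0.4], [0, 0, 0, 0, 0, 0, 0.4], [0, 0, 0, 0, 0, 0, 0.4], [0, 0, 0, 0, 0, 0, 0.4], [0, 0, 0, 0, 0, 0, 0.4], [0, 0, 0, 0, 0, 0, 0.4], [0, 0, 0, 0, 0, 0, 0.4], [0, 0, 0, 0, 0, 0, 0.4]],
])

```text
time: 16.62
tool_pos: [0.4982, 0.1649, 0.3226]
tool_rot: [-0.0, 1.0, -0.02, 0.0]
contact_force: [-0.1, 0.4, -0.3]
gripper_width: 0.699
```

```bash
python3 - <<'E'
from h import *
np.set_printoptions(suppress=True,precision=4)
shot('wrist','w17')
for i in range(3): shot('wrist','w18')
for f in ('w16','w17','w18'):
    P=pts(load(f));b=P[(P[...,1]>.135)&(P[...,1]<.15)&(P[...,0]>.545)&(P[...,0]<.562)&(P[...,2]>.19)&(P[...,2]<.25)]
    c=P[(P[...,1]>.15)&(P[...,1]<.175)&(P[...,0]>.525)&(P[...,0]<.59)&(P[...,2]>.225)&(P[...,2]<.25)]
    d=P[(P[...,1]>.15)&(P[...,1]<.2)&(P[...,0]>.515)&(P[...,0]<.6)&(P[...,2]>.138)&(P[...,2]<.155)]
    print(f,'bar top',np.percentile(b[:,2],97),len(b),'crown',c.mean(0),c.min(0),c.max(0),'disc top',d.mean(0),d[:,2].std())
for f in ('w17','w18'):
    print(np.abs(load(f)['frame'].astype(int)-load('w16')['frame']).mean())
a=load('w18')['frame'][150:310,330:550,::-1];cv2.imwrite('pics/w18c.png',cv2.resize(a,None,fx=3.5,fy=3.5,interpolation=cv2.INTER_CUBIC))
E
```

```text
w16 bar top 0.22145509616187115 293 crown [0.5538 0.1641 0.2313] [0.5358 0.1566 0.225 ] [0.5739 0.1699 0.235 ] disc top [0.5503 0.1752 0.1462] 0.002634984082266303
w17 bar top 0.22175513723317378 295 crown [0.5537 0.1642 0.2312] [0.5353 0.1567 0.225 ] [0.5739 0.1701 0.2347] disc top [0.5504 0.1751 0.1462] 0.0026042940660347615
w18 bar top 0.22179842275880102 294 crown [0.5538 0.1641 0.2313] [0.5353 0.1567 0.225 ] [0.5743 0.1698 0.2344] disc top [0.5504 0.1751 0.1462] 0.0025752764143396564
1.5311838107638889
1.547658420138889
```

View pics/w18c.png

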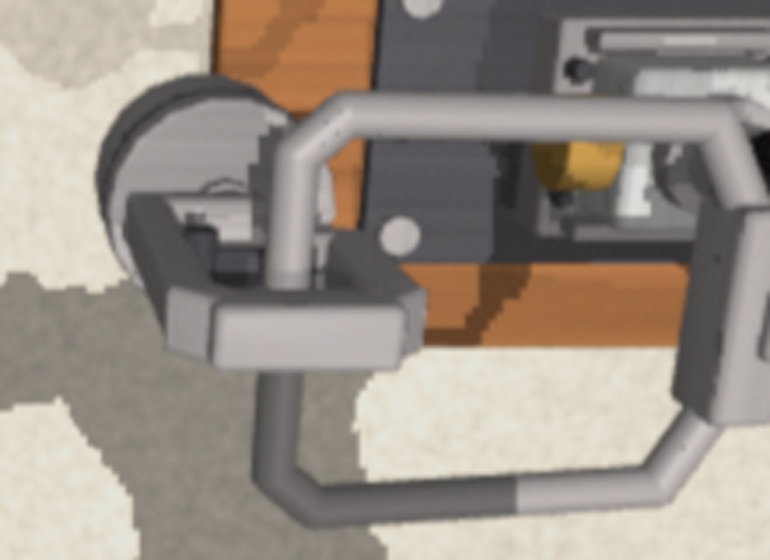

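The weight hangs still by its crown with the gate shut below the bar. The bar top is 0.2217 m against 0.2265 m at the start, so the lever is down on the pad. I'm handing in.

```bash
python3 -c "
from plant import ticket
print(ticket.job_done())"
```

```text
the job is handed in; nothing more can be done
None
```

The job is done: the snap-hook weight hangs by its hook from the stirrup's front bar, with the gate shut, and holds the lever down on the valve. I handed it in at about 17 s of the 58 s allowed.

**What I did:** I gripped the hook at the grip point, 82 mm up at the fingertips. I brought the bar into the gap sideways, about +3.7 mm from the weight's axis, and pushed down in small steps. The lever stood on its pad after about 5 mm. The gate opened at about 11–13 N of push and flicked shut with the bar at about 103 mm up the hook. I then centred the weight on the bar, lowered it until the lever carried all of it, opened the fingers and withdrew straight up.

**Last checks:**
- **Gate and seat:** the gate is visibly shut under the bar. Just before release the bar was at 105.9 mm, against 106 mm for fully home.
- **Lever:** the bar is about 4.8 mm below its starting height, which matches where I felt the pad stop. In the scene view the pad appears to stand on the valve's tube.
- **Stillness:** over about 0.8 s the crown and disc measured within about 0.1 mm of the same place, and the force on the gripper was about zero.
- **Rest of the bench:** the other weights, pliers, carton and driver looked unmoved by eye in the last top view. The arm partly hid the calculator and the area around the valves there.

No check failed or disagreed beyond about 1 mm. The steps during the push read a sideways force of 1 to 5 N. It was gone once the gate had shut.

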